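# Slide the syrup warmer up to full

## Robot

A 6-joint arm with a two-finger parallel gripper is mounted at the origin on the work surface. World frame = base frame: x ahead of the robot, y to its left, z up, the work surface at z = 0. Lengths are in m, angles in degrees, forces in N, time in s.
With the tool pointing down it reaches from about 0.325 to 1 m from the base axis. Payload 5.1 kg.
Tool frame: the origin (TCP) lies between the finger pads; the fingertips stand 14 mm ahead of it and the grasp point (between the pads) lies 5 mm behind it (r.finger_overhang is the distance from the TCP to the fingertips, in m); z points along the fingers, y is the direction in which the jaws open and shut (so a half turn about z gives the same grasp; the last joint's range is limited). The gripper opens to 85 mm and grips with 20 to 120 N. Pads are 22 mm wide; open, the fingers measure 114 mm over their backs; the gripper's body (76 mm by 85 mm) begins 54 mm behind the grasp point. The pads swing forward as they close: fully open they stand 13 mm farther back than shut.
Start: joints at [-70.336, 7.093, 94.555, -0, 78.352, -4.733], TCP at [0.268, -0.592, 0.245] pointing down, gripper open.
Joint ranges: [-149.61, 149.61], [-58.7, 133.49], [1.44, 155.28], [-77.14, 257.14], [18.33, 153.61], [-166.67, 166.67]. Speed limits (degrees/s): [147.25, 147.25, 180, 180, 180, 180].

## Interface

Orientations are given as [roll, pitch, yaw] about the fixed x, y, z axes, in that order (R = Rz(yaw) Ry(pitch) Rx(roll)).
In Python, from rig import get_state, vision, r gives the robot as it stands.
- The arm moves only by the tool arm_command, never from a script. Its argument "commands" is one flat list of numbers, 7 for each row, row after row: the turn, a rotation vector about the tool's x, y, z in rad, then the shift along the tool's x, y, z in mm, then the gripper's target within -1 to 1 (fully open at 1, half-way at 0, shut at -1). A call has 1 to 12 rows; each row shifts and turns the commanded pose from where the row before left it, along the tool's axes as they then stand; what a row does not reach is not made up. A row lasts 1/12 s, in which the tool goes at most 41.7 mm and 7.16 degrees, less where a joint would pass 70% of its speed; a pose out of reach is approached as far as the arm can. A call is refused whole if a number of a shift passes 41.7 or a number of a turn 0.125, either way. A call with a gripper value outside its range is refused whole. The fingers move at their own pace and stop on an object; "grip_force" is the grip in N (left out, the last holds). Time passes only in rows, so rows that do not move let the fingers close. It gives the time, the measured TCP pose, the force and the opening at its end, in the units of the state.
- get_state(): the state, without advancing time (a new reading comes with each control period).
- vision.snapshot(name): name is "scene" or "top"; returns a dict with "color" (420x560x3 uint8, red, green, blue), "z_map" (420x560 float32, m along the optical axis (not along the pixel's ray), 0 where there is no reading), "fx", "fy", "cx", "cy" (pixels), "eye" and "rotation" of the camera in the world. Camera axes: x right, y down, z forward; pixel columns grow to the right and rows downward; lengths in m; the calibration is good to about 2 mm. A picture is of the moment at which its call begins.
- r.job_done(): hands the job in, once; it reports no verdict.
Trained networks look in a picture, given as the dict that the camera call returned (one of the last four; its "shot" number tells which), for a name from the list of things; names that differ only in an ending like _2 or _b are one class to them, and where a whole thing is asked for, a point or a joint stands for the part that bears it (a point fixed in the world has none). Each returns a list of dicts, best first, with "conf" (0 to 1); they miss things now and then, are a little off and sometimes report something else, mostly with a low value. They report only what shows in the picture. A call takes as long as a camera call. They do not tell look-alikes from the thing itself.
- vision.recognise(picture, target): "xyz" ([x, y, z] in m, in world coordinates, good to about 4 mm: the middle of the surface that is visible of it).
- vision.pinpoint(picture, target): "xyz" ([x, y, z] in m, in world coordinates, good to about 4 mm: a listed point, or the origin of a listed thing).
The state is a dict: "clock": time; "qpos": joint angles; "joint_vel": joint speeds; "tau": joint torques, N m; "position": TCP position; "eef_rot": TCP orientation; "ft_force": force on the tool from outside, world axes, zero at the start; "moment": the same for the moment, N m; "gripper_width": opening from 0.0 (shut) to 1.0 (fully open).
Only numpy, scipy, OpenCV 4.12 (cv2) and the standard library are available. Lean on these libraries where they do the work, as an engineer would, in place of code of your own. Each camera call takes 0.05 s, during which the arm holds its last target. There are 200 camera calls.

## Task

The syrup is too cold: turn up the zone the orange carafe stands on. With the fingers closed, touch the first, smallest mark at the left end of the touch bar in front of that zone and slide lightly along the row of marks, without lifting off, to the orange mark at the right end; finish while holding the fingertips there, still pressing the bar lightly. Leave the other bar alone, and do not move anything that stands about.

Things in the scene. Friction and masses are not known exactly. Their poses are not given: they have to be found in the camera images.
- hob: twin-zone induction warmer: steel housing, black glass top, 400 mm deep (x), 580 wide (y), 60 high, fixed. Origin: centre of its underside; -x points to its front edge (robot's side), +y to its left as the robot sees it, z up. The zones lie side by side; each one's touch bar lies straight in front of it, 155 mm before (-x of) the middle, running along y. The flat printed ring between the bars (standby) is not used
- left_bar (a joint): press of the left (+y) touch bar, m: 0 untouched, 0.004 fully down. The bar is sprung straight down: it starts to give at about 0.5 N, then 1.5 N per mm, 6.5 N fully down; it springs back when let go
- left_first (a point): centre of the first (smallest) mark on top of the left (+y) touch bar: dark grey, 164 mm along y, 28 mm wide, its top 6 mm above the glass, 66 mm above the counter. Six cross marks stand along its middle 26 mm apart: five white, growing from 5 to 16 mm long, then a wider orange one, 19 mm. Axes as the warmer's: the row runs along -y from here; the bar goes on 17 mm past each end mark
- left_last (a point): the same for the orange last mark of the left (+y) bar, 130 mm from the first along -y of the warmer
- left_zone (a point): centre of the left (+y) zone on the glass top, a thin grey printed ring 192 mm across; 45 mm behind (+x of) the warmer's middle and 140 mm to its side, 200 mm behind its bar
- right_bar (a joint): press of the right (-y) touch bar, m: 0 untouched, 0.004 fully down. The bar is sprung straight down: it starts to give at about 0.5 N, then 1.5 N per mm, 6.5 N fully down; it springs back when let go
- right_first (a point): centre of the first (smallest) mark on top of the right (-y) touch bar: dark grey, 164 mm along y, 28 mm wide, its top 6 mm above the glass, 66 mm above the counter. Six cross marks stand along its middle 26 mm apart: five white, growing from 5 to 16 mm long, then a wider orange one, 19 mm. Axes as the warmer's: the row runs along -y from here; the bar goes on 17 mm past each end mark
- right_last (a point): the same for the orange last mark of the right (-y) bar, 130 mm from the first along -y of the warmer
- right_zone (a point): centre of the right (-y) zone on the glass top, a thin grey printed ring 192 mm across; 45 mm behind (+x of) the warmer's middle and 140 mm to its side, 200 mm behind its bar
- carafe: syrup carafe, dark amber glass with orange foot, orange top and orange handle; 186 mm high, 102 mm across the foot, handle out to 89 mm from the axis at the carafe's +y. Origin at the centre of its underside. Loose, about 0.75 kg, stands on one of the two zones
- pot: lidded stainless pot, 158 mm across the lid, 118 mm high with its black knob, two loop handles out to 102 mm from the axis along its y. Origin at the centre of its underside. Loose, stands on the other zone
- cup: empty white paper cup, 80 mm across the rim, 92 mm high, loose on the counter to the left of the warmer. Origin at the centre of its underside
- sachet_box: white ceramic box of sachets, 90 x 110 mm, 76 mm high, loose on the counter to the right of the warmer. Origin at the centre of its underside
There are look-alikes about, which are no part of the job. What is shaped like the cup but black or purple is not meant.

How it is judged (in metres and radians):
On the way, in this order (a step that is already met when the one before it is completed fails the run):
1. the fingertips press the first mark of the bar that serves the carafe's zone (((y of carafe in the frame of hob above 0 m and y of the grasp point in the frame of left_first between -0.011 and 0.011 m and x of the grasp point in the frame of left_first between -0.014 and 0.014 m and value of joint left_bar above 0.0004 m) or (y of carafe in the frame of hob below 0 m and y of the grasp point in the frame of right_first between -0.011 and 0.011 m and x of the grasp point in the frame of right_first between -0.014 and 0.014 m and value of joint right_bar above 0.0004 m))), for 0.1 s.
2. the fingertips press the second mark of the bar that serves the carafe's zone (((y of carafe in the frame of hob above 0 m and y of the grasp point in the frame of left_first between -0.037 and -0.015 m and x of the grasp point in the frame of left_first between -0.014 and 0.014 m and value of joint left_bar above 0.0004 m) or (y of carafe in the frame of hob below 0 m and y of the grasp point in the frame of right_first between -0.037 and -0.015 m and x of the grasp point in the frame of right_first between -0.014 and 0.014 m and value of joint right_bar above 0.0004 m))).
3. the fingertips press the third mark of the bar that serves the carafe's zone (((y of carafe in the frame of hob above 0 m and y of the grasp point in the frame of left_first between -0.063 and -0.041 m and x of the grasp point in the frame of left_first between -0.014 and 0.014 m and value of joint left_bar above 0.0004 m) or (y of carafe in the frame of hob below 0 m and y of the grasp point in the frame of right_first between -0.063 and -0.041 m and x of the grasp point in the frame of right_first between -0.014 and 0.014 m and value of joint right_bar above 0.0004 m))).
4. the fingertips press the fourth mark of the bar that serves the carafe's zone (((y of carafe in the frame of hob above 0 m and y of the grasp point in the frame of left_first between -0.089 and -0.067 m and x of the grasp point in the frame of left_first between -0.014 and 0.014 m and value of joint left_bar above 0.0004 m) or (y of carafe in the frame of hob below 0 m and y of the grasp point in the frame of right_first between -0.089 and -0.067 m and x of the grasp point in the frame of right_first between -0.014 and 0.014 m and value of joint right_bar above 0.0004 m))).
5. the fingertips press the fifth mark of the bar that serves the carafe's zone (((y of carafe in the frame of hob above 0 m and y of the grasp point in the frame of left_first between -0.115 and -0.093 m and x of the grasp point in the frame of left_first between -0.014 and 0.014 m and value of joint left_bar above 0.0004 m) or (y of carafe in the frame of hob below 0 m and y of the grasp point in the frame of right_first between -0.115 and -0.093 m and x of the grasp point in the frame of right_first between -0.014 and 0.014 m and value of joint right_bar above 0.0004 m))).
6. the fingertips press the orange last mark of the bar that serves the carafe's zone (((y of carafe in the frame of hob above 0 m and y of the grasp point in the frame of left_first between -0.141 and -0.119 m and x of the grasp point in the frame of left_first between -0.014 and 0.014 m and value of joint left_bar above 0.0004 m) or (y of carafe in the frame of hob below 0 m and y of the grasp point in the frame of right_first between -0.141 and -0.119 m and x of the grasp point in the frame of right_first between -0.014 and 0.014 m and value of joint right_bar above 0.0004 m))), for 0.3 s.
At the end, for the whole second after the job is handed in: Fingertips hold the orange mark of the bar before the carafe's zone: within 13 mm along and 14 mm across it, bar down at least 0.4 mm, 0.4 to 15 N. The other bar is up (under 1 mm); carafe, pot, cup and sachet box are upright, within 15 mm of their starts (((y of carafe in the frame of hob above 0 m and y of the grasp point in the frame of left_first between -0.143 and -0.117 m and x of the grasp point in the frame of left_first between -0.014 and 0.014 m and value of joint left_bar above 0.0004 m and value of joint right_bar below 0.001 m) or (y of carafe in the frame of hob below 0 m and y of the grasp point in the frame of right_first between -0.143 and -0.117 m and x of the grasp point in the frame of right_first between -0.014 and 0.014 m and value of joint right_bar above 0.0004 m and value of joint left_bar below 0.001 m)) and contact force between the fingers and hob between 0.4 and 15 N and distance of each of carafe, pot, cup, sachet_box from where it was at the start of the episode below 0.015 m and angle between each of carafe, pot, cup, sachet_box's own z axis and vertical below 0.15 rad); the arm keeps its last pose, push and grip.
It fails at once if the fingertips leave the bar between its two end marks (or come down on it part way along) ((y of carafe in the frame of hob above 0 m and y of the grasp point in the frame of left_first between -0.112 and -0.018 m and x of the grasp point in the frame of left_first between -0.016 and 0.016 m and z of the grasp point in the frame of left_first below 0.04 m and value of joint left_bar below 0.0001 m) or (y of carafe in the frame of hob below 0 m and y of the grasp point in the frame of right_first between -0.112 and -0.018 m and x of the grasp point in the frame of right_first between -0.016 and 0.016 m and z of the grasp point in the frame of right_first below 0.04 m and value of joint right_bar below 0.0001 m)).
It fails at once if the warmer is pressed hard: over 15 N (contact force between the fingers and hob above 15 N).
It fails at once if the other zone's bar is pressed ((y of carafe in the frame of hob above 0 m and value of joint right_bar above 0.0015 m) or (y of carafe in the frame of hob below 0 m and value of joint left_bar above 0.0015 m)).
It fails at once if the carafe, pot, cup or sachet box is shifted, lifted or tipped (distance of any of carafe, pot, cup, sachet_box from where it was at the start of the episode above 0.015 m or angle between any of carafe, pot, cup, sachet_box's own z axis and vertical above 0.2 rad).
It also fails if it takes over 38 s, if anything falls off the work surface, if the arm or the gripper's body presses on something with over 40 N, if the wrist force passes 120 N, or if a joint passes its speed limit or range.

## Working session

There is one attempt and no reset: what is moved stays moved. The work goes in short steps, Python scripts to look and compute and a tool call to move; the robot and the scene stay as the last step left them, time stands still between calls to the robot, and variables do not carry over. Pictures are saved under pics/ and viewed, about 8 in all and at most 12, crops included, and the job is handed in when it is done.

Besides the shell and the picture viewer there is one more tool, called after ">>>" as name(argument=value, ...) on one line, values as JSON. arm_command: Moves the arm, as the interface text tells. Its arguments: {"type":"object","properties":{"commands":{"type":"array"},"grip_force":{"type":"number"}},"required":["commands"]}

```bash
mkdir -p pics; python3 - <<'E'
from rig import get_state, vision, r
import cv2, numpy as np
s=get_state(); print({k:np.round(s[k],3).tolist() for k in('clock','position','eef_rot','ft_force','gripper_width')}, r.finger_overhang)
for n in('scene','top'):
    p=vision.snapshot(n); cv2.imwrite(f'pics/{n}0.png',p['color'][...,::-1]); print(n,np.round(p['eye'],3))
    R=np.array(p['rotation'])
    for t in('hob','left_first','left_last','right_first','right_last','left_zone','right_zone','carafe','pot','cup','sachet_box'):
        for d in vision.pinpoint(p,t)[:2]:
            q=R.T@(np.array(d['xyz'])-p['eye']); print(t,np.round(d['xyz'],4),round(d['conf'],2),'px',int(p['fx']*q[0]/q[2]+p['cx']),int(p['fy']*q[1]/q[2]+p['cy']))
E
```

```text
{'clock': 0.0, 'position': [0.268, -0.591, 0.244], 'eef_rot': [-179.881, -0.009, 24.394], 'ft_force': [0.626, 0.265, 0.217], 'gripper_width': 0.998} 0.014
scene [1.154 1.088 0.984]Traceback (most recent call last):
  File "<stdin>", line 9, in <module>
IndexError: invalid index to scalar variable.
```

```bash
cat > h.py <<'E'
from rig import get_state, vision, r
import cv2, numpy as np
from scipy.spatial.transform import Rotation as Ro
def rot(p):
    R=np.array(p['rotation'],float)
    if R.shape==(3,3): return R
    if R.size==9: return R.reshape(3,3)
    return Ro.from_euler('xyz',R,degrees=True).as_matrix()
def px(p,x):
    q=rot(p).T@(np.array(x)-p['eye']); return (p['fx']*q[0]/q[2]+p['cx'],p['fy']*q[1]/q[2]+p['cy'])
E
python3 - <<'E'
from h import *
for n in('scene','top'):
    p=vision.snapshot(n); cv2.imwrite(f'pics/{n}0.png',p['color'][...,::-1]); print(n,np.round(p['eye'],3),p['rotation'],p['fx'],p['cx'],p['cy'])
    for t in('hob','left_first','left_last','right_first','right_last','left_zone','right_zone','carafe','pot','cup','sachet_box'):
        for d in vision.pinpoint(p,t)[:2]:
            print(t,np.round(d['xyz'],4),round(d['conf'],2),'px',np.round(px(p,d['xyz'])))
E
```

```text
scene [1.154 1.088 0.984] [-126.81582759   -0.63542104  151.73012582] 482.53801186771534 281.7782036169521 219.3844097791036
left_first [0.5055 0.1261 0.063 ] 0.73 px [316. 235.]
left_last [ 0.5279 -0.0063  0.0655] 0.74 px [289. 213.]
right_first [ 0.555  -0.1519  0.0669] 0.81 px [261. 193.]
right_first [ 0.7602 -0.1824  0.0611] 0.53 px [202. 206.]
right_last [ 0.5762 -0.2834  0.069 ] 0.77 px [240. 176.]
right_zone [ 0.7572 -0.1831  0.0619] 0.72 px [202. 205.]
carafe [ 0.7554 -0.1881  0.0602] 0.55 px [202. 205.]
carafe [ 0.5752 -0.2812  0.0661] 0.37 px [240. 177.]
pot [0.7168 0.1016 0.0594] 0.92 px [250. 252.]
cup [ 0.3472  0.4829 -0.0011] 0.9 px [432. 308.]
cup [ 6.134e-01  5.007e-01 -1.000e-04] 0.66 px [356. 350.]
sachet_box [ 0.5542 -0.516   0.0007] 0.83 px [222. 162.]
top [ 0.24  -0.012  1.795] [-168.70848364    0.32472414  -89.53483555] 519.9096514352422 275.10485565168517 208.03580015540766
hob [ 0.6981 -0.0553  0.0043] 0.78 px [291. 180.]
hob [ 0.5316 -0.0049  0.0681] 0.31 px [277. 223.]
left_first [0.5074 0.1248 0.0666] 0.81 px [238. 230.]
left_last [ 0.5312 -0.003   0.0684] 0.55 px [276. 224.]
left_last [ 0.5551 -0.1512  0.068 ] 0.22 px [320. 217.]
right_first [ 0.5552 -0.1499  0.0666] 0.76 px [320. 217.]
right_last [ 0.576  -0.2813  0.0631] 0.77 px [358. 211.]
left_zone [ 0.6985 -0.054   0.0008] 0.32 px [291. 180.]
right_zone [ 0.7614 -0.1835  0.0617] 0.8 px [329. 159.]
right_zone [ 0.5768 -0.2803  0.0648] 0.42 px [358. 211.]
carafe [ 0.7589 -0.1933  0.0587] 0.79 px [331. 160.]
pot [0.7198 0.1059 0.0624] 0.58 px [245. 170.]
cup [ 0.6129  0.4967 -0.0021] 0.98 px [135. 203.]
cup [0.4816 0.4741 0.0022] 0.88 px [139. 240.]
sachet_box [ 0.5524 -0.5103 -0.0016] 0.84 px [421. 222.]
```

View pics/top0.png

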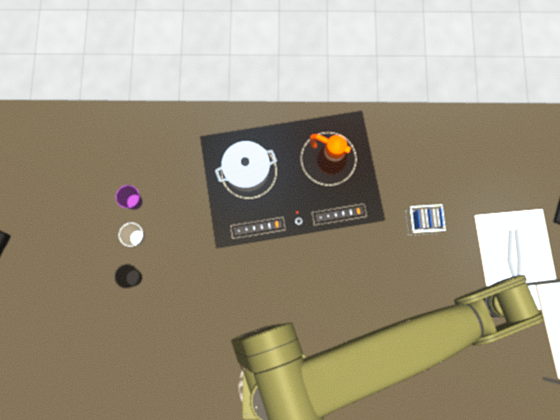

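View pics/scene0.png

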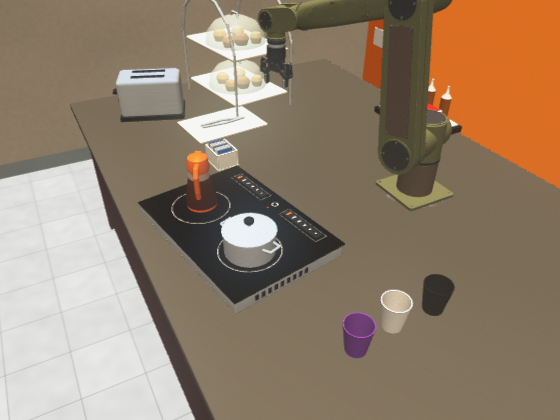

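```bash
python3 - <<'E'
from h import *
H={'left_first':(-.155,.205),'left_last':(-.155,.075),'right_first':(-.155,-.075),'right_last':(-.155,-.205),'right_zone':(.045,-.14)}
A=[];B=[];ps={}
for n in('scene','top'):
    p=vision.snapshot(n); ps[n]=p
    for t in H:
        d=vision.pinpoint(p,t)
        if d and d[0]['conf']>.5: A.append(H[t]);B.append(d[0]['xyz'][:2])
A=np.array(A);B=np.array(B);a=A-A.mean(0);b=B-B.mean(0)
th=np.arctan2((a[:,0]*b[:,1]-a[:,1]*b[:,0]).sum(),(a*b).sum())
R=np.array([[np.cos(th),-np.sin(th)],[np.sin(th),np.cos(th)]]);t=B.mean(0)-R@A.mean(0)
print('yaw',np.degrees(th),'hob',t); print(np.round((B-A@R.T-t)*1e3,1).tolist())
F=R@H['right_first']+t;L=R@H['right_last']+t;print(F,L)
ims=[]
for n,p in ps.items():
    c=np.array(px(p,[*(F+L)/2,.066]));K=6
    x0,y0=(c-[33,24]).astype(int); im=cv2.resize(p['color'][y0:y0+48,x0:x0+66],None,fx=K,fy=K,interpolation=cv2.INTER_CUBIC)[...,::-1].copy()
    for i in range(6):
        q=(np.array(px(p,[*(F+(L-F)*i/5),.066]))-[x0,y0]+.5)*K; cv2.circle(im,tuple(int(v) for v in q),3,(0,255,0),1)
    ims.append(im)
cv2.imwrite('pics/crop.png',np.hstack(ims))
s=get_state();P=np.array(s['position']);print(P,s['eef_rot'])
E
```

```text
yaw 9.472182854607892 hob [ 0.69526568 -0.05337519]
[[-1.7, 0.6], [0.7, -1.6], [2.9, 0.8], [-2.2, 0.6], [-0.5, 0.1], [1.8, 0.1], [-1.7, -0.9], [-0.2, 2.3], [1.1, -1.8]]
[ 0.55472167 -0.15286076] [ 0.5761156  -0.28108829]
[ 0.26844771 -0.59196636  0.24532594] [-1.79998866e+02 -8.74792765e-04  2.43959798e+01]
```

View pics/crop.png

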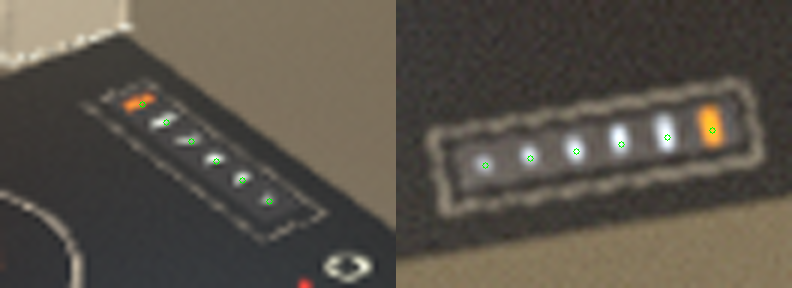

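Top view: carafe (335,150) stands on the right zone, pot (245,165) on the left. Bars that could be confused: left (258,228), right (340,215). The right one serves the carafe. In the crop, the fitted marks sit on the printed marks within about 2 mm, with the first at top px (320,217) and orange at (358,211). The white cup (131,235) stands between purple and black look-alikes.

>>> arm_command(commands=[0,0,0.086,0,0,0,-1,0,0,0.087,0,0,0,-1,0,0,0.087,0,0,0,-1,0,0,0,20,-22,0,-1,0,0,0,20,-22,0,-1,0,0,0,20,-22,0,-1,0,0,0,20,-22,0,-1,0,0,0,20,-22,0,-1,0,0,0,20,-22,0,-1,0,0,0,20,-22,0,-1,0,0,0,20,-22,0,-1,0,0,0,20,-22,0,-1], grip_force=30)

```text
clock: 2.9
position: [0.4139, -0.3657, 0.2455]
eef_rot: [180.0, -0.0, 9.5]
ft_force: [-0.3, -0.6, -0.3]
gripper_width: 0.003
```

>>> arm_command(commands=[0,0,0,20,-22,0,-1,0,0,0,20,-22,0,-1,0,0,0,20,-22,0,-1,0,0,0,20,-22,0,-1,0,0,0,20,-22,0,-1,0,0,0,20,-22,0,-1,0,0,0,20,-20,0,-1,0,0,0,20,-20,0,-1,0,0,0,10,-10,0,-1,0,0,0,0,0,0,-1,0,0,0,0,0,0,-1])

```text
clock: 3.82
position: [0.551, -0.1592, 0.2452]
eef_rot: [180.0, 0.0, 9.6]
ft_force: [0.1, -0.3, -0.3]
gripper_width: 0.003
```

```bash
cat >m.py <<'E'
from h import *
s=get_state();P=np.array(s['position']);R=Ro.from_euler('xyz',s['eef_rot'],degrees=True).as_matrix()
print(s['clock'],np.round(P,4),np.round(s['eef_rot'],2),np.round(s['ft_force'],2),s['gripper_width'])
for q in([.5547,-.1529,.080],[.5761,-.2811,.078]): print(np.round(R.T@(np.array(q)-P)*1e3,1))
E
python3 m.py
```

```text
3.8167 [ 0.551  -0.1592  0.2452] [1.7998e+02 3.0000e-02 9.5800e+00] [ 0.1  -0.34 -0.31] 0.0025019567967537234
[  4.8  -5.7 165.2]
[  4.6 124.3 167.3]
```

>>> arm_command(commands=[0,0,0,5,-6,20,-1,0,0,0,0,0,30,-1,0,0,0,0,0,30,-1,0,0,0,0,0,30,-1,0,0,0,0,0,25,-1,0,0,0,0,0,15,-1,0,0,0,0,0,5,-1,0,0,0,0,0,0,-1,0,0,0,0,0,0,-1])

```text
clock: 4.57
position: [0.5551, -0.1537, 0.0912]
eef_rot: [180.0, -0.0, 9.4]
ft_force: [0.6, 0.4, 0.6]
gripper_width: 0.005
```

```bash
cat >>m.py <<'E'
import sys
if len(sys.argv)>1:
    p=vision.snapshot('scene');q=px(p,[.565,-.21,.09]);x,y=int(q[0])-50,int(q[1])-45
    cv2.imwrite('pics/'+sys.argv[1],cv2.resize(p['color'][y:y+80,x:x+100],None,fx=6,fy=6,interpolation=cv2.INTER_CUBIC)[...,::-1])
E
python3 m.py tip.png
```

```text
4.5667 [ 0.5551 -0.1537  0.0912] [ 1.7996e+02 -5.0000e-02  9.4400e+00] [0.6  0.38 0.58] 0.004954964521313752
[-0.3 -0.9 11.2]
[ -0.2 129.1  13.3]
```

View pics/tip.png

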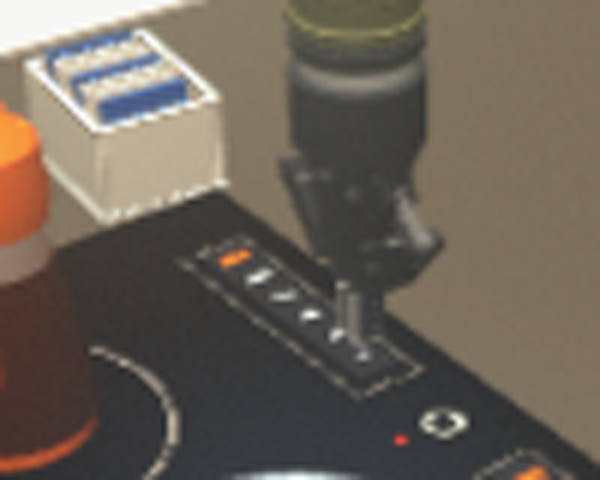

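The closed fingertips stand just above the first mark (crop px 355,345), clear of the carafe and box. Now lower gently.

>>> arm_command(commands=[0,0,0,0,0,5,-1,0,0,0,0,0,4,-1,0,0,0,0,0,1,-1,0,0,0,0,0,1,-1,0,0,0,0,0,1,-1,0,0,0,0,0,0,-1,0,0,0,0,0,0,-1])

```text
clock: 5.2
position: [0.5549, -0.1527, 0.0786]
eef_rot: [180.0, 0.0, 9.5]
ft_force: [-1.0, -0.1, 2.3]
gripper_width: 0.002
```

>>> arm_command(commands=[0,0,0,0,0,0.5,-1,0,0,0,0,0,0.5,-1,0,0,0,0,0,0,-1,0,0,0,0,0,0,-1])

```text
clock: 5.53
position: [0.555, -0.1527, 0.0776]
eef_rot: [180.0, -0.0, 9.5]
ft_force: [-1.3, 1.1, 4.4]
gripper_width: 0.004
```

```bash
python3 m.py; python3 m.py
```

```text
5.5333 [ 0.555  -0.1527  0.0776] [ 1.8e+02 -1.0e-02  9.5e+00] [-1.34  1.12  4.35] 0.004232762270571789
[-0.3  0.2 -2.4]
[ -0.3 130.1  -0.4]
5.5333 [ 0.555  -0.1527  0.0776] [ 1.8e+02 -1.0e-02  9.5e+00] [-1.34  1.12  4.35] 0.004232762270571789
[-0.3  0.2 -2.4]
[ -0.3 130.1  -0.4]
```

About 4 N, i.e. roughly 2.3 mm down. Slide the first part.

>>> arm_command(commands=[0,0,0,0,4,0,-1,0,0,0,0,5,0,-1,0,0,0,0,5,0,-1,0,0,0,0,5,0,-1,0,0,0,0,5,0,-1,0,0,0,0,5,0,-1,0,0,0,0,5,0,-1,0,0,0,0,5,0,-1,0,0,0,0,5,0,-1,0,0,0,0,5,0,-1,0,0,0,0,3,0,-1,0,0,0,0,0,0,-1])

```text
clock: 6.53
position: [0.5636, -0.205, 0.0774]
eef_rot: [179.9, -0.0, 9.5]
ft_force: [0.0, -0.3, 5.1]
gripper_width: -0.004
```

>>> arm_command(commands=[0,0,0,0,4,-0.2,-1,0,0,0,0,5,0,-1,0,0,0,0,5,0,-1,0,0,0,0,5,0,-1,0,0,0,0,5,0,-1,0,0,0,0,5,0,-1,0,0,0,0,5,0,-1,0,0,0,0,5,0,-1,0,0,0,0,5,0,-1,0,0,0,0,4,0,-1,0,0,0,0,0,0,-1])

```text
clock: 7.45
position: [0.5715, -0.2525, 0.0776]
eef_rot: [179.9, -0.0, 9.5]
ft_force: [-0.8, 0.4, 3.6]
gripper_width: 0.003
```

```bash
python3 m.py
```

```text
7.45 [ 0.5715 -0.2525  0.0776] [ 1.7993e+02 -1.0000e-02  9.4800e+00] [-0.77  0.38  3.56] 0.0032328532856573744
[  -0.2 -101.    -2.5]
[-0.2 29.  -0.3]
```

>>> arm_command(commands=[0,0,0,0,4,0,-1,0,0,0,0,5,0,-1,0,0,0,0,5,0,-1,0,0,0,0,5,0,-1,0,0,0,0,5,0,-1,0,0,0,0,4,0,-1,0,0,0,0,1,0,-1,0,0,0,0,0,0,-1,0,0,0,0,0,0,-1,0,0,0,0,0,0,-1,0,0,0,0,0,0,-1,0,0,0,0,0,0,-1])

```text
clock: 8.45
position: [0.5763, -0.2806, 0.0778]
eef_rot: [179.9, -0.0, 9.5]
ft_force: [-1.0, -2.8, 2.8]
gripper_width: 0.001
```

```bash
python3 m.py end.png
```

```text
8.45 [ 0.5763 -0.2806  0.0778] [ 1.799e+02 -2.000e-02  9.510e+00] [-0.96 -2.83  2.84] 0.0011432846791851496
[  -0.2 -129.5   -2.4]
[-0.3  0.5 -0.2]
```

View pics/end.png

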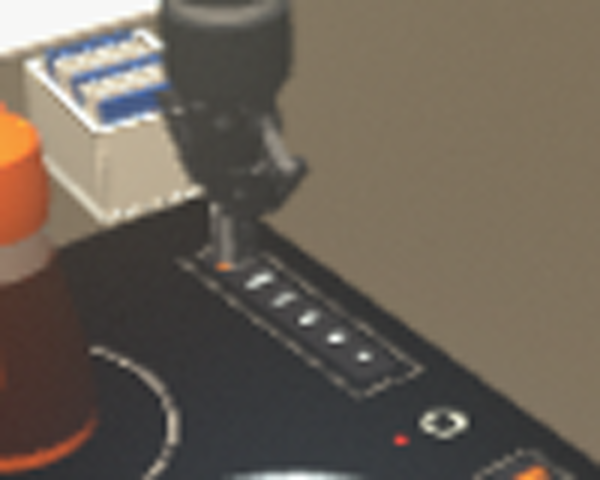

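The fingertips stand on the orange mark (crop px 225,262), all five white marks are clear, and the carafe and box have not moved. Handing in.

```bash
python3 -c "
from h import *
print(r.job_done()); s=get_state(); print(s['clock'],s['position'],s['ft_force'])"
```

```text
the job is handed in; nothing more can be done
None
the job is handed in; nothing more can be done
```

I found the carafe on the right zone. With the fingers closed, I pressed the first mark of the right bar, slid along the row without lifting to the orange mark, and handed in while still holding it there.

- **Position:** the last reading at 8.45 s put the tool within 0.5 mm of my fitted position for the orange mark. I fitted the bars from both cameras; single detections were off by up to about 3 mm.
- **Force:** it was about 2.8 N vertical at the end, roughly 1.5 mm of bar travel by the spring figures. It read between 2.3 and 5.1 N at each stop along the way.
- **Scene:** in the last crop, the carafe and sachet box looked unmoved. The pot, cup and left bar were outside or only at the edge of it, but the arm stayed clear of them.
- **Disagreed or not confirmed:** about 2.8 N of sideways force also showed at the end, probably friction from the slide. After the hand-in I could read no further state, so the final second is unchecked.

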